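# Find the shaft's set-screw flat and hold the collar on it

### The job

Lift the loose cover plate off the two pins of the stage drive housing and lay it flat, handle up, in the middle of the black rubber mat. Then pinch the upright shaft across its set-screw flat and turn it until that flat squarely faces the open side of the housing, let go, and take the collar at the shaft's foot: lift it 25 mm straight up off its seat with its screw facing the flat, and finish while still holding it there, upright and still, for a colleague to tighten the screw. Leave the other things on the bench where they are.

Things in the scene. Friction and masses are not known exactly. Their poses are not given: they have to be found in the camera images.
- unit: Fixed grey housing, 164 x 164 mm, left or right of the robot. Origin: centre of its underside, bench level; z up; +x is the open side. Base plate 12 mm; back wall (-x) to z 84 mm, side walls to 42. Posts at x, y = +-72 mm (14 mm square) reach z 84 and carry the cover; those at (72,-72) and (-72,72) have 8 mm pins to z 94. The shaft stands on the unit's z axis in a 34 mm boss, its top at z 20.
- shaft (a joint): Angle of the upright steel shaft (rad), positive anticlockwise seen from above; 0: flat faces the open side (unit +x). Starts at 0.7 to 2.2; turns both ways with light friction (0.06 N m), stays where left. 24 mm diameter, round from z 20 to 42 mm above the bench, D section with one flat from 42 to its top at 78: 19 mm across flat and round back, 24 mm at right angles.
- shaft_flat: The shaft's only flat, 18.8 mm wide, 36 mm tall, cut 5 mm deep. Origin: centre of the flat face, 7 mm from the shaft axis, 60 mm above the bench. +x: its outward normal (level), z up; turns with the shaft. The middle between flat and round back lies 2.5 mm from the shaft axis, away from the flat: centre the pinch there.
- collar: Loose dark steel collar round the shaft's foot, resting on the boss: 44 mm outside, 28 mm bore (2 mm clear of the shaft all round), 16 mm tall, about 0.12 kg. Origin: centre of its underside (20 mm above the bench at the start), z up. Its set-screw sticks out along +x to 33 mm from the axis (head 11 mm diameter, half-way up); +x starts within 0.5 rad of the open side.
- collar_screw (a point): Centre of the set-screw's head: 30 mm out along the collar's +x axis, 8 mm above its underside.
- cover: Loose white plate 164 x 164 x 4 mm, about 0.25 kg, on the housing's four posts, hiding shaft and collar; 11 mm holes at (72,-72) and (-72,72) mm fit over the pins, which stand 6 mm proud of it. Origin: centre of its underside (84 mm above the bench at the start), z up. Handle: black bar 80 mm long along x, 12 mm wide, over the centre, 26 to 38 mm above the plate's underside.
- mat: Flat black rubber mat 200 x 200 x 3 mm, fixed on the bench, on the other side from the housing. Origin: centre of its underside (bench level), sides along x and y.
- jar: Bystander: green glass jar, 60 mm diameter, 85 mm tall. Origin under its centre.
- gauge_ring: Bystander: plain steel ring gauge, 64 mm outside, 36 mm bore, 20 mm tall, lying by itself on the bench. Origin: centre of its underside.
- driver: Bystander: screwdriver lying on the bench.
- gauge_case: Bystander: closed wooden gauge case 70 x 110 x 30 mm. Origin under its centre.

How it is judged:
On the way, in this order (a step that is already met when the one before it is completed fails the run):
1. the cover plate lies flat, handle up, on the mat, let go (horizontal distance between cover and mat below 0.06 m and z of cover in the frame of mat below 0.01 m and angle between cover's own z axis and vertical below 0.08 rad and contact force between the fingers and cover below 0.3 N and linear speed of cover below 0.02 m/s), for 0.2 s.
2. the fingers pinch the shaft on its flat, and the flat faces the open side of the housing (contact force between the fingers and shaft_flat above 2 N and angle between the x axis of shaft_flat and the x axis of unit, either way round below 0.2 rad and x of shaft_flat in the frame of unit above 0 m), for 0.2 s.
At the end, for the whole second after the job is handed in: Fingers hold the collar (>2 N) upright (0.12 rad), still, 17 to 35 mm above its seat, within 6 mm of the shaft axis; flat faces the open side and screw faces the flat within 0.2 rad each; cover flat, handle up, let go, at rest, centre within 60 mm of the mat's centre (all of step 1 and angle between the x axis of shaft_flat and the x axis of unit, either way round below 0.2 rad and x of each of shaft_flat, collar_screw in the frame of unit above 0 m and angle between the x axis of collar and the x axis of shaft_flat, either way round below 0.2 rad and z of collar in the frame of unit between 0.037 and 0.055 m and horizontal distance between collar and unit below 0.006 m and angle between collar's own z axis and vertical below 0.12 rad and contact force between the fingers and collar above 2 N and linear speed of collar below 0.02 m/s); the arm keeps its last pose, push and grip.
It fails at once if a bystander (jar, ring gauge, screwdriver, wooden case) is moved more than 30 mm (distance of any of jar, gauge_ring, driver, gauge_case from where it was at the start of the episode above 0.03 m).
It also fails if it takes over 67 s, if anything falls off the work surface, if the arm or the gripper's body presses on something with over 40 N, if the wrist force passes 120 N, or if a joint passes its speed limit or range.

### The arm

A 6-joint arm with a two-finger parallel gripper is mounted at the origin on the work surface. World frame = base frame: x ahead of the robot, y to its left, z up, the work surface at z = 0. Lengths are in m, angles in rad, forces in N, time in s.
With the tool pointing down it reaches from about 0.425 to 0.95 m from the base axis. Payload 3.5 kg.
Tool frame: the origin (TCP) lies between the finger pads; the fingertips stand 22 mm ahead of it and the grasp point (between the pads) lies 3 mm ahead of it (ctrl.nose_length is the z of the fingertips in the tool frame, in m); z points along the fingers, y is the line along which they close (so a half turn about z gives the same grasp; the last joint's range is limited). The gripper opens to 85 mm and grips with 20 to 120 N. Pads are 22 mm wide; open, the fingers measure 114 mm over their backs; the gripper's body (76 mm by 85 mm) begins 54 mm behind the grasp point. The pads swing forward as they close: fully open they stand 13 mm farther back than shut.
Start: joints at [0.975, 0.286, 1.577, -0, 1.279, -0.15], TCP at [0.291, 0.609, 0.253] pointing down, gripper open.
Joint ranges: [-2.77, 2.77], [-0.9, 2.22], [0.21, 2.48], [-1.53, 4.67], [0.24, 2.81], [-2.84, 2.84]. Speed limits (rad/s): [2.79, 2.79, 3.14, 3.14, 3.14, 3.14].

### API

Orientations are given as a unit quaternion [x, y, z, w].
In Python, from plant import ctrl gives the robot as it stands. The module is installed in compiled form; this text tells all that it offers.
- The arm moves only by the tool send_rows, never from a script. Its argument "rows" is text: rows parted by semicolons, each of 7 numbers parted by spaces: the turn, a rotation vector about the tool's x, y, z in fractions of the full range, 1 being 360 degrees, then the shift along the tool's x, y, z in fractions of the full range, 1 being 800 mm, then the opening, from -1 (shut) to 1 (fully open). A call has 1 to 8 rows; each row is the pose to reach, as a shift and turn from the pose commanded when the call began, along the tool's axes at that moment; what a row does not reach only later rows make up. A row lasts 1/8 s, in which the tool goes at most 62.5 mm and 10.7 degrees, less where a joint would pass 70% of its speed; a pose out of reach is approached as far as the arm can. No shift or turn number may pass 1 either way. A call with a gripper value outside its range is refused whole. The fingers move at their own pace and stop on an object; "grip_force" is the grip in N (left out, the last holds). Time passes only in rows, so rows that repeat a pose let the fingers close. It gives the time, the measured TCP pose, the force, the opening and the grip force at its end, in the units of the state.
- ctrl.get_state(): the state, without advancing time (a new reading comes with each control period).
- ctrl.read_camera(name): name is "scene" or "top" or "wrist"; returns a dict with "color" (384x512x3 uint8, red, green, blue), "fx", "fy", "cx", "cy" (pixels), "extrinsics" (4x4, takes a point from world to camera coordinates). Camera axes: x right, y down, z forward; pixel columns grow to the right and rows downward; lengths in m; the calibration is good to about 2 mm. The wrist camera is an equidistant fisheye: a pixel r from the principal point sees the ray r / f radians off the axis. A picture is of the moment at which its call begins. There is no depth.
- ctrl.sign_off(): hands the job in; it is judged then, once.
Trained networks look in a picture, given as the dict that the camera call returned (one of the last four; its "shot" number tells which), for a name from the list of things; names that differ only in an ending like _2 or _b are one class to them, and where a whole thing is asked for, a point or a joint stands for the part that bears it (a point fixed in the world has none). Each returns a list of dicts, best first, with "p" (0 to 1); they miss things now and then, are a little off and sometimes report something else, mostly with a low value. They report only what shows in the picture. A call takes as long as a camera call.
- ctrl.look_for(picture, target): "position" ([x, y, z] in m, in the coordinates of the camera as it stood for that picture, good to about 4 mm: the middle of the surface that is visible of it).
The state is a dict: "time": time; "qpos": joint angles; "dq": joint speeds; "joint_efforts": joint torques, N m; "eef_pos": TCP position; "tcp_rot": TCP orientation; "contact_force": force on the tool from outside, world axes, zero at the start; "wrist_torque": the same for the moment, N m; "opening": opening from 0.0 (shut) to 1.0 (fully open); "finger_force": force on a finger pad.
Only numpy, scipy, OpenCV 4.12 (cv2) and the standard library are available. Lean on these libraries where they do the work, as an engineer would, in place of code of your own. Each camera call takes 0.05 s, during which the arm holds its last target. There are 200 camera calls.

## Working session

There is one attempt and no reset: what is moved stays moved. The work goes in short steps, Python scripts to look and compute and a tool call to move; the robot and the scene stay as the last step left them, time stands still between calls to the robot, and variables do not carry over. Pictures are saved under pics/ and viewed, at most 10 in all, crops included, and the job is handed in when it is done.

Besides the shell and the picture viewer there is one more tool, called after "Call:" by a JSON object that holds its "name" and its "arguments". send_rows: Moves the arm, as the interface text tells. Its arguments: {"type":"object","properties":{"rows":{"type":"string"},"grip_force":{"type":"number"}},"required":["rows"]}

```bash
mkdir -p pics; cat > h.py <<'E'
import numpy as np, cv2
from scipy.spatial.transform import Rotation as R
from plant import ctrl
def toworld(pic,p):
    E=np.array(pic["extrinsics"]);return E[:3,:3].T@(np.array(p)-E[:3,3])
def save(pic,name): cv2.imwrite("pics/"+name,cv2.cvtColor(np.array(pic["color"]),cv2.COLOR_RGB2BGR))
def ray(pic,u,v,fish=False):
    x=(u-pic["cx"])/pic["fx"];y=(v-pic["cy"])/pic["fy"]
    if fish:
        r=np.hypot(x,y);d=np.array([x/r*np.sin(r),y/r*np.sin(r),np.cos(r)]) if r>1e-9 else np.array([0,0,1.])
    else: d=np.array([x,y,1.])
    E=np.array(pic["extrinsics"]);return -E[:3,:3].T@E[:3,3],E[:3,:3].T@d
def atz(pic,u,v,z,fish=False):
    o,d=ray(pic,u,v,fish);return o+d*(z-o[2])/d[2]
def proj(pic,p,fish=False):
    E=np.array(pic["extrinsics"]);c=E[:3,:3]@np.array(p)+E[:3,3]
    if fish:
        r=np.hypot(c[0],c[1]);t=np.arctan2(r,c[2]);return np.array([pic["cx"]+pic["fx"]*c[0]/r*t,pic["cy"]+pic["fy"]*c[1]/r*t])
    return np.array([pic["cx"]+pic["fx"]*c[0]/c[2],pic["cy"]+pic["fy"]*c[1]/c[2]])
def delta(goal_pos,goal_R):
    "shift mm / rotvec deg from current measured pose, tool axes"
    s=ctrl.get_state();R0=R.from_quat(s["tcp_rot"])
    return np.round(R0.inv().apply(np.array(goal_pos)-s["eef_pos"])*1000,1),np.round(np.degrees((R0.inv()*goal_R).as_rotvec()),2)
E
python3 - <<'E'
from h import *
np.set_printoptions(precision=4,suppress=True)
s=ctrl.get_state();print(s["time"],s["eef_pos"],s["tcp_rot"],R.from_quat(s["tcp_rot"]).as_matrix(),s["opening"])
for n in ["top","scene"]:
    p=ctrl.read_camera(n);save(p,n+"0.png")
    print(n,toworld(p,[0,0,0]))
    for t in ["cover","mat","unit","jar","gauge_ring","driver","gauge_case"]:
        for d in ctrl.look_for(p,t)[:1]: print(t,round(d["p"],2),toworld(p,d["position"]),proj(p,toworld(p,d["position"])))
a=cv2.imread("pics/top0.png");b=cv2.imread("pics/scene0.png")
E
```

```text
0.0 [0.2907 0.6085 0.2519] [ 0.221   0.9753 -0.0011 -0.0004] [[-0.9023  0.4311 -0.0013]
 [ 0.4311  0.9023 -0.002 ]
 [ 0.0004 -0.0024 -1.    ]] 0.9966328835521172
top [0.3187 0.1138 1.3161]
cover 0.57 [0.5752 0.179  0.0897] [241.2295 183.7299]
mat 0.71 [ 0.5649 -0.2134  0.0038] [367.8878 202.5833]
unit 0.8 [0.5012 0.1552 0.0266] [247.6401 212.4657]
jar 0.74 [0.7738 0.0136 0.0885] [301.6424 123.8373]
gauge_ring 0.66 [0.751  0.1973 0.0156] [241.1105 134.1326]
driver 0.81 [ 0.7701 -0.231   0.0256] [377.0949 137.7551]
gauge_case 0.77 [0.4072 0.483  0.0246] [136.2161 234.9301]
scene [1.4097 0.4895 0.6915]
cover 0.93 [0.5874 0.1896 0.0917] [264.2605 198.9679]
mat 0.8 [ 0.576  -0.2063  0.0012] [144.0837 196.0173]
unit 0.7 [0.6255 0.201  0.0074] [263.2748 233.8517]
jar 0.57 [0.8106 0.0318 0.0593] [168.5662 247.4469]
gauge_ring 0.61 [0.7632 0.199  0.0208] [242.2994 264.0069]
driver 0.86 [ 0.7819 -0.2233  0.0208] [ 93.4219 229.1847]
gauge_case 0.66 [0.4336 0.4938 0.0293] [388.168  209.8562]
```

View pics/top0.png

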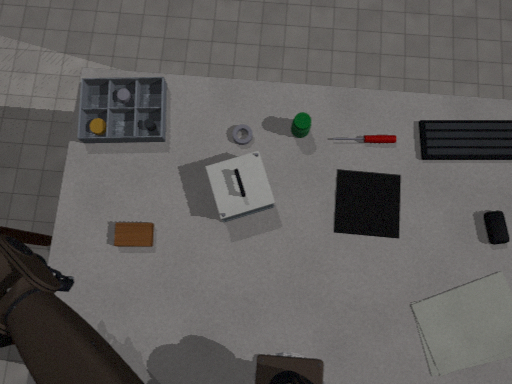

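View pics/scene0.png

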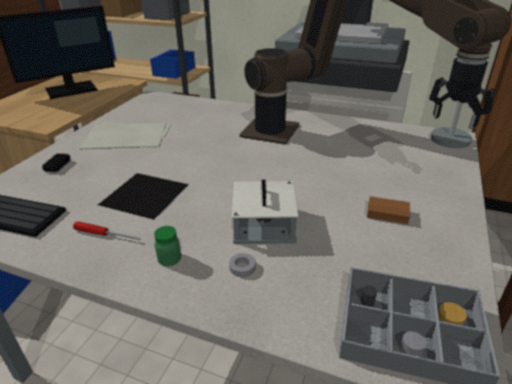

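Top view: the cover's corners are near (207,162), (259,152), (273,205) and (220,219), its pins at (257,156) and (222,214), and the mat around (368,203). I'll zoom in for accuracy.

```bash
python3 - <<'E'
import cv2,numpy as np
a=cv2.imread("pics/top0.png")[145:225,200:280];b=cv2.imread("pics/scene0.png")[170:250,225:305]
f=lambda i:cv2.resize(i,(400,400),interpolation=cv2.INTER_CUBIC)
cv2.imwrite("pics/z0.png",np.hstack([f(a),f(b)]))
E
```

```text
(no output)
```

View pics/z0.png

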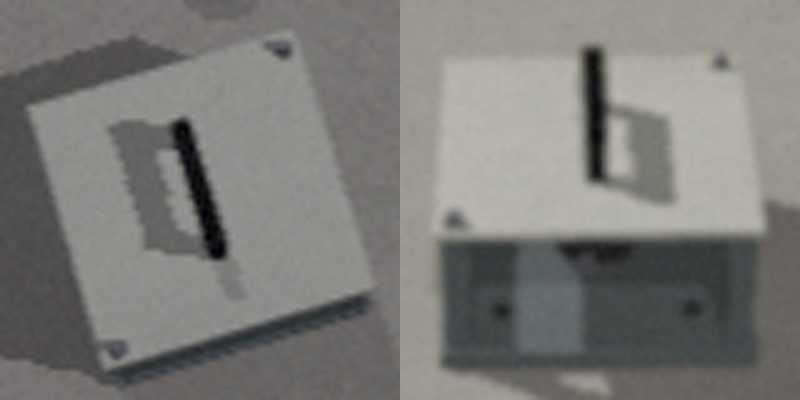

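```bash
python3 - <<'E'
from h import *
np.set_printoptions(precision=4,suppress=True)
p=ctrl.read_camera("top");print(p["fx"],p["cx"],p["cy"])
C=[atz(p,u-.5,v-.5,.088) for u,v in [(205.6,166),(259,151.4),(274.6,203),(221,219)]]
c=np.mean(C,0);print(np.array(C)[:,:2],c)
xs=(C[0]+C[1]-C[2]-C[3]);ys=C[0]+C[3]-C[1]-C[2]
yaw=np.array([np.arctan2(xs[1],xs[0]),np.arctan2(-ys[0],ys[1])]);print(np.degrees(yaw))
m=[atz(p,u,v,.003) for u,v in [(337,170),(401,171),(400,237),(334,235)]];print("mat",np.mean(m,0))
y=yaw.mean()
print("joints",ctrl.get_state()["qpos"])
for a in (y,y+np.pi):
  print(delta([c[0],c[1],.25],R.from_euler("z",a)*R.from_euler("x",np.pi)))
E
```

```text
428.9279712688488 258.0293911028322 187.63045436415092
[[0.6219 0.2901]
 [0.6791 0.1365]
 [0.5277 0.0792]
 [0.4689 0.2297]] [0.5744 0.1839 0.088 ]
[21.1566 20.8877]
mat [ 0.5646 -0.2139  0.003 ]
joints [ 0.975   0.2863  1.5767 -0.      1.2786 -0.15  ]
(array([-439. , -261.4,    3.3]), array([  0.  ,  -0.  , 133.43]))
(array([-439. , -261.4,    3.3]), array([  0.  ,   0.  , -46.57]))
```

The rows are not in the units I measure in: shifts go in shares of 800 mm and turns go in shares of 360 degrees. I convert before sending: -439 mm / 800 = -0.5488, -400 mm / 800 = -0.5, -46.6 degrees / 360 = -0.1294.

Call:
{"name": "send_rows", "arguments": {"rows": "0 0 -0.0278 -0.075 -0.045 0 1; 0 0 -0.0556 -0.15 -0.09 0 1; 0 0 -0.0833 -0.225 -0.135 0 1; 0 0 -0.1111 -0.3 -0.18 0 1; 0 0 -0.1294 -0.375 -0.225 0 1; 0 0 -0.1294 -0.4375 -0.2625 0 1; 0 0 -0.1294 -0.5 -0.3 0 1; 0 0 -0.1294 -0.5488 -0.3268 0 1"}}

```text
time: 1.85
eef_pos: [0.5678, 0.1929, 0.2537]
tcp_rot: [-0.183, 0.983, 0.0, 0.0]
contact_force: [0.9, 0.4, -0.5]
opening: 0.998
finger_force: 0.0
```

Call:
{"name": "send_rows", "arguments": {"rows": "0 0 0 0 0 0 0.2; 0 0 0 0 0 0 0.2"}}

```text
time: 2.1
eef_pos: [0.5667, 0.1948, 0.2532]
tcp_rot: [-0.182, 0.983, 0.0, -0.0]
contact_force: [-0.4, 0.1, 0.0]
opening: 0.61
finger_force: 0.0
```

```bash
python3 - <<'E'
from h import *
np.set_printoptions(precision=4,suppress=True)
s=ctrl.get_state();print(s["time"],s["eef_pos"],R.from_quat(s["tcp_rot"]).as_matrix(),s["opening"])
p=ctrl.read_camera("wrist");save(p,"w1.png");print(p["fx"],toworld(p,[0,0,0]))
for t in ["cover"]:
  for d in ctrl.look_for(p,t)[:2]: print(t,d["p"],toworld(p,d["position"]))
y=np.radians(21.02);u=np.array([.5744,.1839,0])
for x,yy,z in [(40,0,122),(-40,0,122),(72,-72,94),(-72,72,94),(82,82,88),(82,-82,88),(-82,-82,88),(-82,82,88)]:
  w=u+R.from_euler("z",y).apply([x/1e3,yy/1e3,z/1e3]);print(x,yy,proj(p,w,True))
E
```

```text
2.1 [0.5667 0.1948 0.2532] [[-0.9335 -0.3586 -0.0006]
 [-0.3586  0.9335  0.0004]
 [ 0.0004  0.0006 -1.    ]] 0.6103104441108345
297.3186396354542 [0.5051 0.1722 0.3727]
cover 0.81 [0.5644 0.186  0.0866]
40 0 [239.5389 232.5322]
-40 0 [238.2291 144.9112]
72 -72 [174.3667 248.4606]
-72 72 [316.4908 108.5613]
82 82 [317.1532 254.6321]
82 -82 [168.0141 253.7977]
-82 -82 [156.6274 100.425 ]
-82 82 [325.461   98.7439]
```

View pics/w1.png

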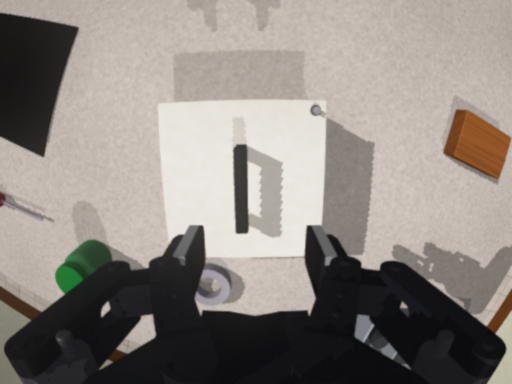

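The wrist view puts the handle from (240,145) to (241,234) and a plate corner at (159,103). That is within 2 px of prediction, so I'll shift the estimate by about 1 mm.

```bash
python3 - <<'E'
from h import *
y=np.radians(21.02)
print(delta([.575,.1853,.118],R.from_euler("z",y+np.pi)*R.from_euler("x",np.pi)))
E
```

```text
(array([ -4.5, -13.1, 135.2]), array([ 0.02, -0.02,  0.13]))
```

Converted, 135 mm / 800 = 0.1688, -4.5 mm / 800 = -0.0056.

Call:
{"name": "send_rows", "arguments": {"rows": "0 0 0 -0.0056 -0.0163 0.0625 0.2; 0 0 0 -0.0056 -0.0163 0.1125 0.2; 0 0 0 -0.0056 -0.0163 0.15 0.2; 0 0 0 -0.0056 -0.0163 0.1688 0.2; 0 0 0 -0.0056 -0.0163 0.1688 0.2; 0 0 0 -0.0056 -0.0163 0.1688 -1; 0 0 0 -0.0056 -0.0163 0.1688 -1; 0 0 0 -0.0056 -0.0163 0.1688 -1", "grip_force": 50}}

```text
time: 3.2
eef_pos: [0.5768, 0.1844, 0.1202]
tcp_rot: [-0.183, 0.983, 0.0, 0.002]
contact_force: [-0.3, 0.3, 3.2]
opening: 0.124
finger_force: 49.7
```

Converted, -90 mm / 800 = -0.1125, -60 mm / 800 = -0.075.

Call:
{"name": "send_rows", "arguments": {"rows": "0 0 0 0 0 0 -1; 0 0 0 0 0 0 -1; 0 0 0 0 0 -0.01 -1; 0 0 0 0 0 -0.02 -1; 0 0 0 0 0 -0.0375 -1; 0 0 0 0 0 -0.075 -1; 0 0 0 0 0 -0.1125 -1; 0 0 0 0 0 -0.1125 -1"}}

```text
time: 4.2
eef_pos: [0.5774, 0.1843, 0.2121]
tcp_rot: [-0.183, 0.983, -0.0, 0.003]
contact_force: [0.5, -0.9, -2.8]
opening: 0.128
finger_force: 48.9
```

```bash
python3 - <<'E'
from h import *
np.set_printoptions(precision=4,suppress=True)
s=ctrl.get_state();print(s["time"],s["eef_pos"],s["contact_force"],s["wrist_torque"],s["opening"],s["finger_force"])
p=ctrl.read_camera("wrist");save(p,"w2.png")
for d in ctrl.look_for(p,"cover")[:1]: print(d["p"],toworld(p,d["position"]))
p=ctrl.read_camera("scene")
for d in ctrl.look_for(p,"cover")[:1]: print(d["p"],toworld(p,d["position"]))
y=np.radians(21.02)
print(delta([.5646,-.2139,.208],R.from_euler("z",np.pi+y)*R.from_euler("x",np.pi)))
print(delta([.5646,-.2139,.208],R.from_euler("z",np.pi)*R.from_euler("x",np.pi)))
E
```

```text
4.2 [0.5774 0.1843 0.2121] [ 0.4554 -0.8978 -2.8331] [-0.0535 -0.0312  0.0133] 0.12763004078514834 48.94546329975128
0.69 [0.5445 0.1702 0.1802]
0.91 [0.5938 0.1943 0.1764]
(array([ 152.2, -367.8,   -1.5]), array([ 0.05, -0.22,  0.03]))
(array([ 152.2, -367.8,   -1.5]), array([ 0.01, -0.22, 21.05]))
```

View pics/w2.png

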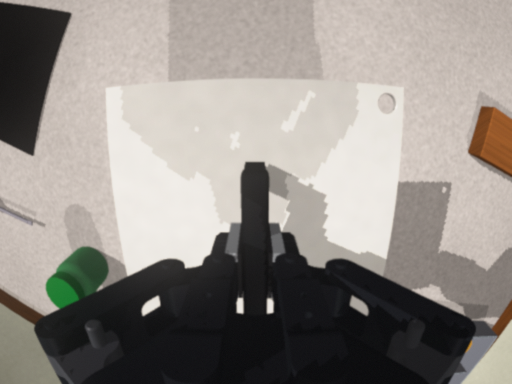

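The cover is held level, and its freed pin hole shows at (386,103). Now moving it over to the mat.

Converted, -368 mm / 800 = -0.46, 152 mm / 800 = 0.19, 21 degrees / 360 = 0.0583.

Call:
{"name": "send_rows", "arguments": {"rows": "0 0 0.0083 0.0125 -0.03 0 -1; 0 0 0.0167 0.0375 -0.09 0 -1; 0 0 0.025 0.0625 -0.15 0 -1; 0 0 0.0333 0.0875 -0.2125 0 -1; 0 0 0.0417 0.115 -0.2775 0 -1; 0 0 0.05 0.1425 -0.345 0 -1; 0 0 0.0583 0.1688 -0.4088 0 -1; 0 0 0.0583 0.19 -0.46 0 -1"}}

```text
time: 5.4
eef_pos: [0.565, -0.2157, 0.2063]
tcp_rot: [0.0, 1.0, 0.001, -0.001]
contact_force: [-0.2, 0.2, -2.8]
opening: 0.125
finger_force: 49.1
```

Call:
{"name": "send_rows", "arguments": {"rows": "0 0 0 0 0 0 -1; 0 0 0 0 0 0 -1"}}

```text
time: 5.65
eef_pos: [0.5654, -0.2132, 0.2066]
tcp_rot: [-0.0, 1.0, 0.001, -0.001]
contact_force: [0.1, -0.0, -2.6]
opening: 0.13
finger_force: 49.2
```

```bash
python3 - <<'E'
from h import *
s=ctrl.get_state();print(s["eef_pos"],s["contact_force"])
print(delta([.5646,-.2139,.042],R.from_euler("z",np.pi)*R.from_euler("x",np.pi)))
E
```

```text
[ 0.5653667  -0.21324765  0.20662148] [ 0.07686749 -0.03667749 -2.61046825]
(array([  0.3,  -1. , 164.6]), array([ 0.12, -0.15,  0.03]))
```

Converted, 166 mm / 800 = 0.2075, 164 mm / 800 = 0.205.

Call:
{"name": "send_rows", "arguments": {"rows": "0 0 0 0 0 0.0625 -1; 0 0 0 0 0 0.125 -1; 0 0 0 0 0 0.1688 -1; 0 0 0 0 0 0.1913 -1; 0 0 0 0 0 0.2 -1; 0 0 0 0 0 0.205 -1; 0 0 0 0 0 0.2075 -1; 0 0 0 0 0 0.2075 -1"}}

```text
time: 6.65
eef_pos: [0.5667, -0.2142, 0.0433]
tcp_rot: [-0.0, 1.0, -0.0, 0.001]
contact_force: [0.2, -0.7, -2.1]
opening: 0.131
finger_force: 49.2
```

Converted, 4 mm / 800 = 0.005, 2 mm / 800 = 0.0025.

Call:
{"name": "send_rows", "arguments": {"rows": "0 0 0 0 0 0.0025 -1; 0 0 0 0 0 0.005 -1; 0 0 0 0 0 0.005 -1"}}

```text
time: 7.02
eef_pos: [0.5664, -0.2141, 0.0392]
tcp_rot: [-0.0, 1.0, -0.0, 0.0]
contact_force: [-2.5, 0.1, 2.9]
opening: 0.129
finger_force: 50.1
```

Contact with the mat. Releasing and backing off, then moving back over the housing.

Converted, -210 mm / 800 = -0.2625, -180 mm / 800 = -0.225.

Call:
{"name": "send_rows", "arguments": {"rows": "0 0 0 0 0 0 0.2; 0 0 0 0 0 0 0.2; 0 0 0 0 0 0 0.2; 0 0 0 0 0 -0.025 0.2; 0 0 0 0 0 -0.0875 0.2; 0 0 0 0 0 -0.1625 0.2; 0 0 0 0 0 -0.225 0.2; 0 0 0 0 0 -0.2625 0.2"}}

```text
time: 8.02
eef_pos: [0.5671, -0.2144, 0.2541]
tcp_rot: [-0.001, 1.0, -0.002, 0.003]
contact_force: [0.2, -0.9, -0.4]
opening: 0.598
finger_force: 0.0
```

```bash
python3 - <<'E'
from h import *
np.set_printoptions(precision=4,suppress=True)
s=ctrl.get_state();print(s["time"],s["eef_pos"])
for n in ("wrist","scene"):
  p=ctrl.read_camera(n)
  for d in ctrl.look_for(p,"cover")[:1]: print(d["p"],toworld(p,d["position"]))
y=np.radians(21.02)
print(delta([.575,.1853,.25],R.from_euler("z",np.pi+y)*R.from_euler("x",np.pi)))
E
```

```text
8.025 [ 0.5671 -0.2144  0.2541]
0.88 [ 0.5598 -0.2155  0.0082]
0.84 [ 0.5771 -0.2119  0.0085]
(array([ -9.2, 399.1,  -0.9]), array([ -0.08,   0.09, -20.96]))
```

Converted, 399 mm / 800 = 0.4988, 295 mm / 800 = 0.3688, -21 degrees / 360 = -0.0583.

Call:
{"name": "send_rows", "arguments": {"rows": "0 0 -0.0083 0 0.0313 0 0.2; 0 0 -0.0167 -0.0013 0.0938 0 0.2; 0 0 -0.025 -0.0025 0.1625 0 0.2; 0 0 -0.0333 -0.005 0.2313 0 0.2; 0 0 -0.0417 -0.0063 0.3 0 0.2; 0 0 -0.05 -0.0075 0.3688 0 0.2; 0 0 -0.0583 -0.01 0.4375 0 0.2; 0 0 -0.0583 -0.0113 0.4988 0 0.2"}}

```text
time: 9.22
eef_pos: [0.5728, 0.1882, 0.2461]
tcp_rot: [-0.184, 0.983, 0.0, -0.002]
contact_force: [-0.4, -0.5, 0.2]
opening: 0.6
finger_force: 0.0
```

Converted, 40 mm / 800 = 0.05, 30 mm / 800 = 0.0375.

Call:
{"name": "send_rows", "arguments": {"rows": "0 0 0 0 0 0.0125 0.2; 0 0 0 0 0 0.0375 0.2; 0 0 0 0 0 0.05 0.2; 0 0 0 0 0 0.05 0.2"}}

```text
time: 9.72
eef_pos: [0.5738, 0.1839, 0.2061]
tcp_rot: [-0.182, 0.983, 0.0, -0.002]
contact_force: [-0.6, -0.7, -0.1]
opening: 0.598
finger_force: 0.0
```

```bash
python3 - <<'E'
from h import *
np.set_printoptions(precision=4,suppress=True)
s=ctrl.get_state();print(s["time"],s["eef_pos"],s["qpos"])
y=np.radians(21.02);u=np.array([.575,.1853,0]);Ru=R.from_euler("z",-y)
p=ctrl.read_camera("wrist");save(p,"w3.png")
for t in ("shaft","shaft_flat","collar","collar_screw"):
  for d in ctrl.look_for(p,t)[:2]: print(t,d["p"],1e3*Ru.apply(toworld(p,d["position"])-u))
c=proj(p,u+[0,0,.078],True);print("shaft top centre px",c)
i=cv2.imread("pics/w3.png");cv2.imwrite("pics/w3z.png",cv2.resize(i[90:290,140:380],(720,600),interpolation=cv2.INTER_CUBIC))
for x,yy,z in [(72,-72,94),(-72,72,94)]: print(x,yy,proj(p,u+Ru.inv().apply([x/1e3,yy/1e3,z/1e3]),True))
E
```

```text
9.725 [0.5738 0.1839 0.2061] [ 0.142   0.1732  1.8003 -0.      1.1721 -1.7947]
shaft 0.59 [-5.024   0.913  79.5258]
shaft_flat 0.46 [ 7.5749  8.8942 79.6642]
collar 0.98 [-4.3042  3.913  39.4652]
collar_screw 0.66 [-3.8548  1.8125 33.4806]
shaft top centre px [254.5047 190.0597]
72 -72 [176.213  270.3755]
-72 72 [345.0573 107.5386]
```

View pics/w3z.png

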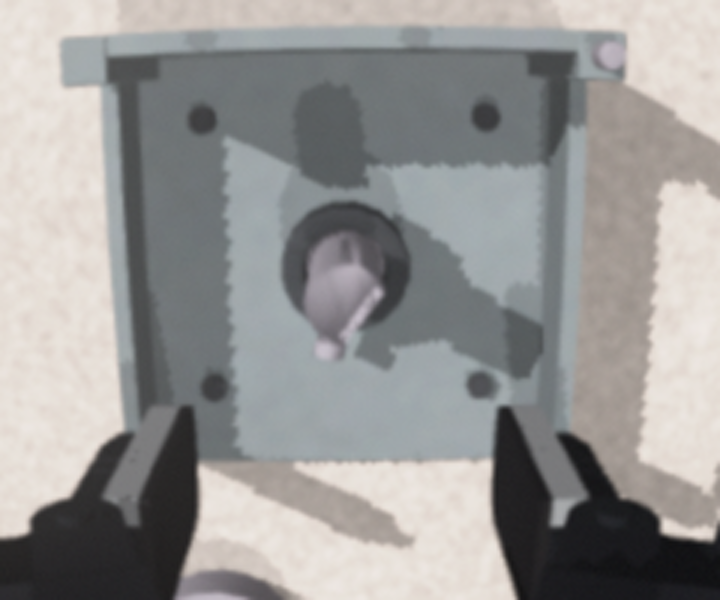

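```bash
python3 - <<'E'
from h import *
np.set_printoptions(precision=4,suppress=True)
i=cv2.imread("pics/w3.png")[160:215,230:285]
cv2.imwrite("pics/w3y.png",cv2.resize(i,(594,594),interpolation=cv2.INTER_CUBIC))
y=np.radians(21.02);u=np.array([.575,.1853,0]);Ru=R.from_euler("z",-y)
p=ctrl.read_camera("wrist")
f=lambda a,b,z:1e3*Ru.apply(atz(p,a,b,z,True)-u)
print("cam",1e3*Ru.apply(toworld(p,[0,0,0])-u))
for n,(a,b),z in [("ch1",(381,290),.078),("ch2",(345,335),.078),("screw",(328,348),.033),("pin",(610,53),.094),("pl",(303,290),.078),("pb",(330,342),.078),("collarL",(281,265),.036),("collarR",(410,265),.036),("ctop",(345,202),.036)]:
  print(n,f(140+a/3-.33,90+b/3-.33,z))
for r in (0,42,78):
  print(r,[proj(p,u+Ru.inv().apply([.012*np.cos(t),.012*np.sin(t),r/1e3]),True)-[230,160] for t in np.arange(4)*np.pi/2])
E
```

```text
cam [-65.7137   0.5554 328.6745]
ch1 [-0.0442 10.7232 78.    ]
ch2 [13.6615  0.2515 78.    ]
screw [32.6753 -5.7426 33.    ]
pin [-69.8371  71.1639  94.    ]
pl [ -0.0514 -11.9521  78.    ]
pb [15.8317 -4.1815 78.    ]
collarL [  2.2252 -21.3777  36.    ]
collarR [ 2.2389 22.1421 36.    ]
ctop [-19.2183   0.2269  36.    ]
0 [array([24.5187, 19.1935]), array([35.1601,  8.8372]), array([24.504 , -1.6748]), array([13.8638,  8.8453])]
42 [array([24.4545, 28.8692]), array([36.5738, 17.1603]), array([24.4364,  5.2312]), array([12.319 , 17.1686])]
78 [array([24.3839, 39.5423]), array([38.1319, 26.3857]), array([24.3613, 12.9211]), array([10.616 , 26.3937])]
```

View pics/w3y.png

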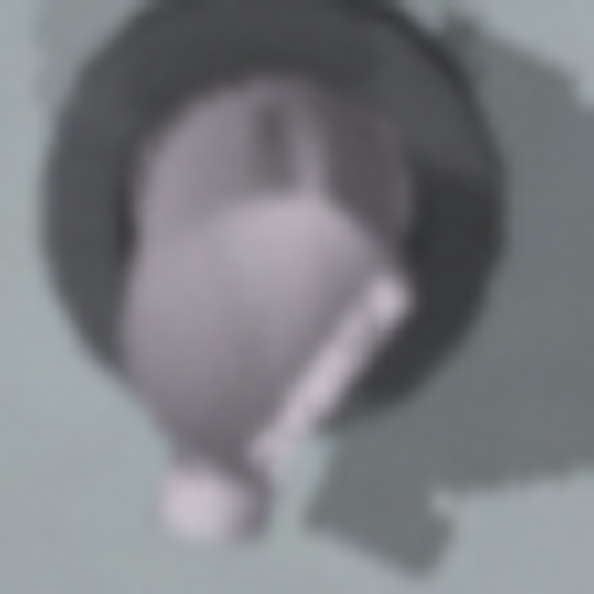

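The crop shows the D-shaped shaft top, with the flat's chord running from about (410,300) to (265,468). The flat normal points to unit +x/+y at about 52°. The screw head is at (205,500), about -11° from the open side. The unit centre is about 2.5 mm further along +x than I had estimated.

```bash
cat >> h.py <<'E'
Y=np.radians(21.02);U=np.array([.5773,.1862,0])
def tool(unit_ang_x): return R.from_euler("z",Y+np.radians(unit_ang_x))*R.from_euler("x",np.pi)
def flatc(a,z): return U+np.array([-.0025*np.cos(Y+np.radians(a)),-.0025*np.sin(Y+np.radians(a)),z])
E
python3 - <<'E'
from h import *
print(delta(flatc(52.3,.150),tool(52.3+90)))
E
```

```text
(array([-0.8, -1.5, 59.2]), array([1.000e-02, 9.000e-02, 3.771e+01]))
```

Converted, 59 mm / 800 = 0.0738, -1.5 mm / 800 = -0.0019, 37.7 degrees / 360 = 0.1047.

Call:
{"name": "send_rows", "arguments": {"rows": "0 0 0.0222 0 0 0.0125 0.1; 0 0 0.0444 0 -0.0013 0.0313 0.1; 0 0 0.0667 -0.0013 -0.0013 0.05 0.1; 0 0 0.0889 -0.0013 -0.0019 0.0688 0.1; 0 0 0.1047 -0.0013 -0.0019 0.0738 0.1; 0 0 0.1047 -0.0013 -0.0019 0.0738 0.1; 0 0 0.1047 -0.0013 -0.0019 0.0738 0.1"}}

```text
time: 10.9
eef_pos: [0.5766, 0.1842, 0.15]
tcp_rot: [0.144, 0.99, 0.0, 0.001]
contact_force: [0.3, -0.3, -0.6]
opening: 0.549
finger_force: 0.0
```

```bash
python3 - <<'E'
from h import *
np.set_printoptions(precision=4,suppress=True)
s=ctrl.get_state();print(s["time"],s["eef_pos"],s["opening"])
p=ctrl.read_camera("wrist");save(p,"w4.png")
print(delta(flatc(52.3,.065),tool(52.3+90)))
i=cv2.imread("pics/w4.png")[120:320,140:380]
ui=R.from_euler("z",Y)
for t in np.radians(np.linspace(52.3+54.3,52.3+360-54.3,14)):
  q=proj(p,U+ui.apply([.012*np.cos(t),.012*np.sin(t),.078]),True)-[140,120];print(q)
  i[int(round(q[1])),int(round(q[0]))]=(0,0,255)
cv2.imwrite("pics/w4z.png",cv2.resize(i,(720,600),interpolation=cv2.INTER_NEAREST))
E
```

```text
10.9 [0.5766 0.1842 0.15  ] 0.5485677149865423
(array([ 0. , -0.4, 85.1]), array([0.03, 0.07, 0.1 ]))
[126.9577  75.877 ]
[121.5927  73.3417]
[115.6215  72.6599]
[109.7527  73.917 ]
[104.6811  76.957 ]
[100.9947  81.4067]
[99.101  86.7319]
[99.1861 92.3118]
[101.206   97.5179]
[104.9068 101.783 ]
[109.8641 104.6565]
[115.5333 105.8419]
[121.3041 105.2187]
[126.5575 102.8508]
```

View pics/w4z.png

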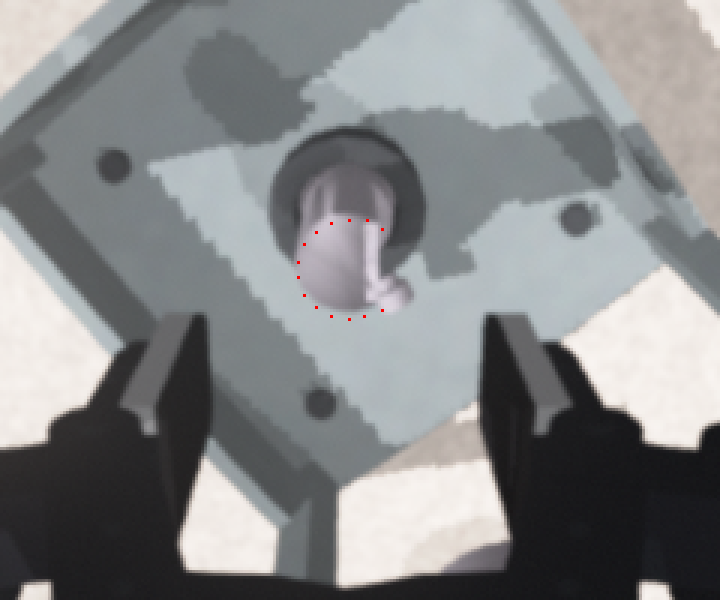

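The flat's edge is vertical at crop column 370 and the D is centred between the fingers, so I'm going down to pinch.

Converted, 85 mm / 800 = 0.1063, 80 mm / 800 = 0.1.

Call:
{"name": "send_rows", "arguments": {"rows": "0 0 0 0.0006 -0.0006 0.0375 0.1; 0 0 0 0.0013 -0.0006 0.075 0.1; 0 0 0 0.0013 -0.0006 0.1 0.1; 0 0 0 0.0013 -0.0006 0.1063 0.1; 0 0 0 0.0013 -0.0006 0.1063 0.1; 0 0 0 0.0013 -0.0006 0.1063 -1; 0 0 0 0.0013 -0.0006 0.1063 -1; 0 0 0 0.0013 -0.0006 0.1063 -1", "grip_force": 30}}

```text
time: 11.95
eef_pos: [0.5756, 0.1827, 0.0659]
tcp_rot: [0.144, 0.99, -0.001, 0.001]
contact_force: [-1.9, -5.2, 4.4]
opening: 0.215
finger_force: 31.4
```

Call:
{"name": "send_rows", "arguments": {"rows": "0 0 0 0 0 0 -1; 0 0 0 0 0 0 -1"}}

```text
time: 12.2
eef_pos: [0.5757, 0.1827, 0.0659]
tcp_rot: [0.144, 0.99, -0.001, 0.001]
contact_force: [-2.5, -5.7, 3.9]
opening: 0.216
finger_force: 31.4
```

```bash
python3 - <<'E'
from h import *
np.set_printoptions(precision=4,suppress=True)
s=ctrl.get_state();print(s["time"],s["eef_pos"],s["opening"],s["contact_force"],s["wrist_torque"])
R0=R.from_quat(s["tcp_rot"]);x=R0.apply([1,0,0]);a0=np.degrees(np.arctan2(x[1],x[0])-Y)-90;print("flat",a0, R0.inv().apply(s["contact_force"]))
P=R0.inv().apply(s["eef_pos"])
# orbit about shaft axis, located 2.5 mm toward flat from the pinch centre
n=np.array([np.cos(Y+np.radians(a0)),np.sin(Y+np.radians(a0)),0]);ax=s["eef_pos"]+.0025*n
for k in range(1,9):
  d=-a0*k/8;g=ax+R.from_euler("z",d,degrees=True).apply(s["eef_pos"]-ax)
  print(-d,1e3*R0.inv().apply(g-s["eef_pos"]))
E
```

```text
12.2 [0.5757 0.1827 0.0659] 0.21643311920372862 [-2.5438 -5.6777  3.877 ] [-0.7031  0.2743  0.0632]
flat 52.404286911194646 [ 0.813  -6.1762 -3.8641]
6.550535863899331 [ 0.2852  0.0163 -0.0004]
13.101071727798661 [ 0.5667  0.0651 -0.0009]
19.651607591697992 [ 0.8407  0.1456 -0.0015]
26.202143455597323 [ 1.1038  0.2569 -0.0021]
32.75267931949665 [ 1.3525  0.3975 -0.0028]
39.303215183395984 [ 1.5836  0.5655 -0.0035]
45.85375104729532 [ 1.7939  0.7588 -0.0042]
52.404286911194646 [ 1.9808  0.9748 -0.005 ]
```

Converted, 2 mm / 800 = 0.0025, 1.8 mm / 800 = 0.0023, 52.4 degrees / 360 = 0.1456.

Call:
{"name": "send_rows", "arguments": {"rows": "0 0 0.0181 0.0004 -0.0003 0 -1; 0 0 0.0361 0.0008 -0.0003 0 -1; 0 0 0.0542 0.001 -0.0001 0 -1; 0 0 0.0722 0.0014 0 0 -1; 0 0 0.0903 0.0016 0.0001 0 -1; 0 0 0.1083 0.002 0.0004 0 -1; 0 0 0.1278 0.0023 0.0006 0 -1; 0 0 0.1456 0.0025 0.0009 0 -1"}}

```text
time: 13.2
eef_pos: [0.5738, 0.184, 0.0659]
tcp_rot: [0.568, 0.823, -0.001, 0.001]
contact_force: [-2.6, -4.5, 3.1]
opening: 0.218
finger_force: 31.6
```

Call:
{"name": "send_rows", "arguments": {"rows": "0 0 0 0 0 0 -1; 0 0 0 0 0 0 -1; 0 0 0 0 0 0 -1"}}

```text
time: 13.58
eef_pos: [0.5739, 0.1839, 0.0659]
tcp_rot: [0.567, 0.824, -0.001, 0.001]
contact_force: [-2.1, -4.8, 3.5]
opening: 0.216
finger_force: 30.8
```

```bash
python3 - <<'E'
from h import *
np.set_printoptions(precision=4,suppress=True)
s=ctrl.get_state();print(s["time"],s["eef_pos"],s["opening"],s["contact_force"],s["wrist_torque"])
R0=R.from_quat(s["tcp_rot"]);x=R0.apply([1,0,0]);a0=np.degrees(np.arctan2(x[1],x[0])-Y)-90;print("flat",a0)
print("axis est",s["eef_pos"]+.0025*np.array([np.cos(Y),np.sin(Y),0]))
E
```

```text
13.575 [0.5739 0.1839 0.0659] 0.2162467818430247 [-2.145  -4.8234  3.4828] [-0.6931  0.3338 -0.0353]
flat -0.04088045476235891
axis est [0.5762 0.1848 0.0659]
```

Converted, -110 mm / 800 = -0.1375, -100 mm / 800 = -0.125, -30 degrees / 360 = -0.0833.

Call:
{"name": "send_rows", "arguments": {"rows": "0 0 0 0 0 0 0.1; 0 0 0 0 0 0 0.1; 0 0 0 0 0 0 0.1; 0 0 0 0 0 -0.025 0.1; 0 0 0 0 0 -0.075 0.1; 0 0 -0.0278 0 0 -0.1063 0.1; 0 0 -0.0556 0 0 -0.125 0.1; 0 0 -0.0833 0 0 -0.1375 0.1"}}

```text
time: 14.58
eef_pos: [0.5742, 0.1855, 0.1774]
tcp_rot: [0.331, 0.944, 0.001, 0.002]
contact_force: [-0.1, -0.2, -1.0]
opening: 0.548
finger_force: 0.0
```

Converted, -48.5 degrees / 360 = -0.1347.

Call:
{"name": "send_rows", "arguments": {"rows": "0 0 -0.0278 0 0 0 0.5; 0 0 -0.0556 0 0 0 0.5; 0 0 -0.0833 0 0 0 0.5; 0 0 -0.1111 0 0 0 0.5; 0 0 -0.1347 0 0 0 0.5; 0 0 -0.1347 0 0 0 0.5; 0 0 -0.1347 0 0 0 0.5"}}

```text
time: 15.45
eef_pos: [0.5736, 0.1853, 0.1752]
tcp_rot: [-0.081, 0.997, 0.0, 0.001]
contact_force: [-1.3, -0.3, 0.2]
opening: 0.75
finger_force: 0.0
```

```bash
sed -i 's/^Y=.*/Y=np.radians(21.02);U=np.array([.5762,.1850,0])/' h.py; python3 - <<'E'
from h import *
np.set_printoptions(precision=4,suppress=True)
s=ctrl.get_state();print(s["time"],s["eef_pos"],s["opening"])
p=ctrl.read_camera("wrist");save(p,"w5.png")
i=cv2.imread("pics/w5.png")[120:320,140:380]
ui=R.from_euler("z",Y)
def dot(q,c):
  q=proj(p,U+ui.apply(np.array(q)/1e3),True);k=(q-[140,120])*3+1
  cv2.circle(i2,tuple(int(round(v)) for v in k),2,c,-1)
i2=cv2.resize(i,(720,600),interpolation=cv2.INTER_CUBIC)
for t in np.radians(np.linspace(54.3,360-54.3,14)): dot([12*np.cos(t),12*np.sin(t),78],(0,0,255))
for t in np.radians(np.arange(0,360,15)): dot([22*np.cos(t),22*np.sin(t),36],(255,0,0))
for a in (-20,-10,0): dot([33*np.cos(np.radians(a)),33*np.sin(np.radians(a)),28],(0,255,0))
cv2.imwrite("pics/w5z.png",i2)
print(delta(U+[0,0,.036],tool(180-11.5)))
E
```

```text
15.45 [0.5736 0.1853 0.1752] 0.7503688763955093
(array([ -2.5,  -0.7, 138.9]), array([ 0.  ,  0.04, -0.16]))
```

View pics/w5z.png

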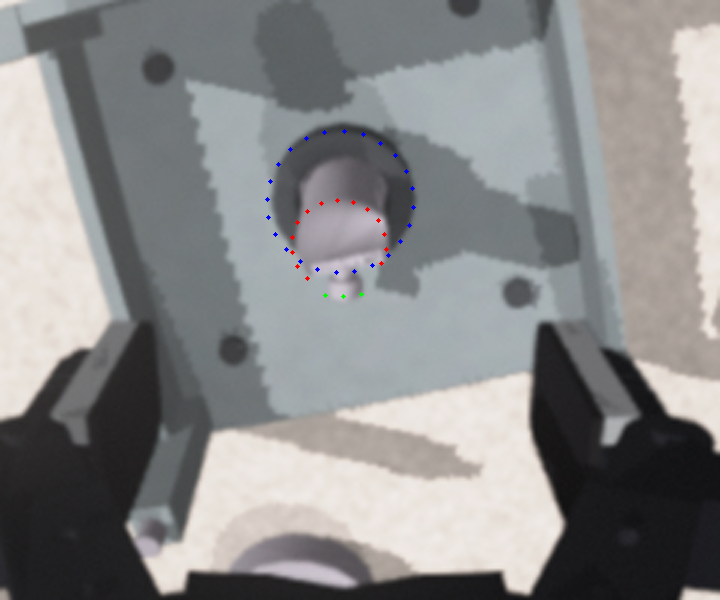

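The screw head is at (342,290), about -10.5°, and the flat now faces the open side, parallel to the predicted chord. Descending on the collar.

Converted, 137 mm / 800 = 0.1713, 132 mm / 800 = 0.165.

Call:
{"name": "send_rows", "arguments": {"rows": "0 0 0 -0.0025 -0.0006 0.0375 0.5; 0 0 0 -0.0025 -0.0006 0.0875 0.5; 0 0 0 -0.0025 -0.0006 0.125 0.5; 0 0 0 -0.0025 -0.0006 0.1525 0.5; 0 0 0 -0.0025 -0.0006 0.165 0.5; 0 0 0 -0.0025 -0.0006 0.1713 0.5; 0 0 0 -0.0025 -0.0006 0.1713 0.5"}}

```text
time: 16.38
eef_pos: [0.5759, 0.1851, 0.0379]
tcp_rot: [-0.082, 0.997, 0.0, 0.0]
contact_force: [0.3, 0.6, 0.3]
opening: 0.747
finger_force: 0.0
```

Call:
{"name": "send_rows", "arguments": {"rows": "0 0 0 0 0 0 0; 0 0 0 0 0 0 -1; 0 0 0 0 0 0 -1; 0 0 0 0 0 0 -1; 0 0 0 0 0 0 -1", "grip_force": 30}}

```text
time: 17.0
eef_pos: [0.5764, 0.1851, 0.0387]
tcp_rot: [-0.082, 0.997, 0.0, 0.001]
contact_force: [-1.5, 1.2, 5.6]
opening: 0.509
finger_force: 30.7
```

Converted, -25 mm / 800 = -0.0313, -22 mm / 800 = -0.0275, -11 degrees / 360 = -0.0306.

Call:
{"name": "send_rows", "arguments": {"rows": "0 0 0 0 0 -0.005 -1; 0 0 0 0 0 -0.0125 -1; 0 0 -0.0083 0 0 -0.0213 -1; 0 0 -0.0167 0 0 -0.0275 -1; 0 0 -0.025 0 0 -0.0313 -1; 0 0 -0.0306 0 0 -0.0313 -1; 0 0 -0.0306 0 0 -0.0313 -1; 0 0 -0.0306 0 0 -0.0313 -1"}}

```text
time: 18.0
eef_pos: [0.5752, 0.185, 0.062]
tcp_rot: [-0.177, 0.984, 0.0, -0.0]
contact_force: [0.1, 0.5, -1.5]
opening: 0.507
finger_force: 30.7
```

Call:
{"name": "send_rows", "arguments": {"rows": "0 0 0 0 0 0 -1; 0 0 0 0 0 0 -1; 0 0 0 0 0 0 -1; 0 0 0 0 0 0 -1"}}

```text
time: 18.5
eef_pos: [0.5754, 0.185, 0.0623]
tcp_rot: [-0.178, 0.984, -0.0, 0.0]
contact_force: [0.2, 0.2, -1.0]
opening: 0.509
finger_force: 30.7
```

```bash
python3 - <<'E'
from h import *
np.set_printoptions(precision=4,suppress=True)
s=ctrl.get_state();print(s["time"],s["eef_pos"],s["opening"],s["contact_force"],s["finger_force"])
x=R.from_quat(s["tcp_rot"]).apply([1,0,0]);print("x ang",np.degrees(np.arctan2(x[1],x[0])-Y))
p=ctrl.read_camera("wrist");save(p,"w6.png")
print(proj(p,U+[0,0,.078],True))
ui=R.from_euler("z",Y)
for a in (-15,-8,0,8): print(a,proj(p,U+ui.apply([.033*np.cos(np.radians(a)),.033*np.sin(np.radians(a)),.053]),True))
i=cv2.imread("pics/w6.png")[130:310,160:376];cv2.imwrite("pics/w6z.png",cv2.resize(i,(720,600),interpolation=cv2.INTER_CUBIC))
for n in ("scene",):
  q=ctrl.read_camera(n);save(q,"s6.png")
  for t in ("cover","collar","collar_screw"):
    for d in ctrl.look_for(q,t)[:1]: print(t,d["p"],toworld(q,d["position"]))
E
```

```text
18.5 [0.5754 0.185  0.0623] 0.5094930837250048 [ 0.1535  0.2019 -1.0364] 30.679253339767456
x ang -180.56134777567067
[251.5694 279.6682]
-15 [236.8943 304.2795]
-8 [244.3453 305.4793]
0 [252.9686 305.9234]
8 [261.5817 305.3735]
cover 0.87 [ 0.578  -0.212   0.0109]
collar_screw 0.18 [0.7654 0.1996 0.0187]
```

View pics/w6z.png

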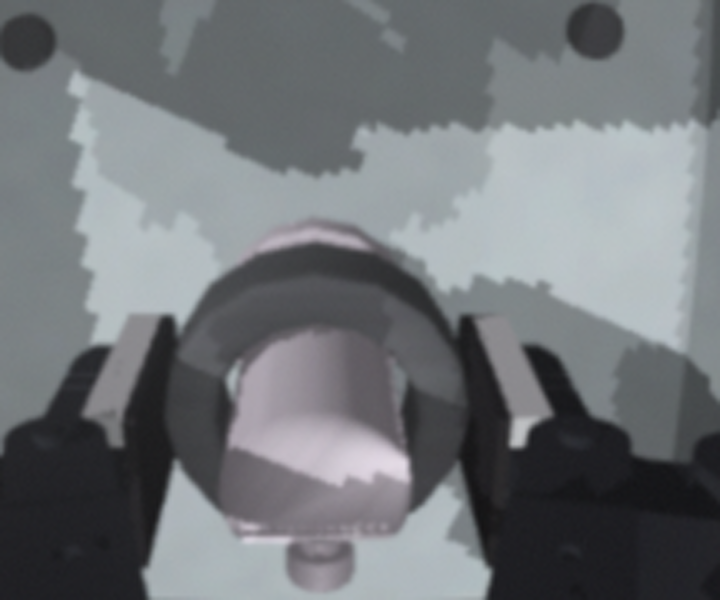

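The collar is lifted off its seat and held level. The flat's edge is square at (240–395, 535) and the screw is centred in front of it at (320,565). Handing in.

```bash
python3 -c "
from plant import ctrl
print(ctrl.sign_off())"
```

```text
the job is handed in; nothing more can be done
None
```

The job is handed in at about 18.5 s: the cover lies on the mat, the shaft's flat faces the open side, and the arm is holding the collar about 24 mm above its seat with its screw facing the flat; no verdict was returned.

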